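# Park the sprung locating pin in its notch

### The job

Lock the steel bracket for welding with the sprung locating pin of the orange-knobbed unit, in whose nest the bracket stands: push its handle forward along the slot, away from the housing's back and towards the bracket, swing it into the side notch (to the left as you look along the slot to the bracket) and let go, so that the notch holds the pin through the bracket's hole. The handle springs back if it is not well into the notch. Leave the blue-knobbed unit's pin drawn back and keep the bracket standing in its nest.

Things in the scene. Friction and masses are not known exactly. Their poses are not given: they have to be found in the camera images.
- orange_unit: Green sheet-metal housing (150 mm long, 80 mm wide, top plate 88 mm above the table) bolted down, with an L-shaped slot in its top and a nest in front. x points forward along the slot to the bracket (the way to push), y left to the notch's side, z up. Origin: on the table under the handle's rest place. The notch is open to the stem from 36 mm of travel to the end stop at 54 mm: aim for 45.
- orange_knob (a point): Centre of the ORANGE ball knob, 32 mm across, on an upright 10 mm stem out of the slot; 130 mm above the table, 42 mm above the housing: fingers can close round it from above, with nothing higher within 100 mm. In the notch the handle tips left about a pivot 96 mm below this point, which so moves 35 mm left and 7 mm down to the stop. The ball can turn in a grip. Its axes are the unit's, tipping along.
- orange_pin (a joint): Travel of the orange unit's pin and handle in m: 0 drawn back (rest, held by the spring), 0.054 at the front stop. The spring pushes back with 3 N at 0 and 8.4 N at the stop. Let go in the notch, it comes back to about 0.036 and is held there by the notch's wall. The pin is 14 mm thick, 34 mm above the table.
- orange_handle (a joint): Sideways swing of the orange handle in rad: 0 upright, 0.38 tipped fully left into the notch. It can swing only while the pin is beyond 0.036 m. Short of about 0.14 the spring pulls the stem off the notch; from 0.25 on it is fully in, and light friction keeps the handle where it is left.
- bracket: Loose L-shaped, rust-brown steel bracket, 0.24 kg, in the yellow-walled nest of the orange unit: upright plate 64 mm wide, 60 high, 6 thick with a 24 mm hole on the pin's line (5 mm to spare all round), foot reaching 47 mm forward. Origin: under the middle of the upright plate, 10 mm above the table, 131 mm ahead of the unit's origin; x forward, z up. The pin enters the hole as it is pushed.
- blue_knob (a point): Centre of the BLUE ball knob of a second unit of the same build and sizes, with an empty nest: to be left alone. Axes as for the orange knob.
- blue_pin (a joint): Travel of the blue unit's pin in m: 0 drawn back, where it should stay.
There are look-alikes about, which are no part of the job. What is shaped like the bracket but purple is not meant.

How it is judged:
By the outcome, as a careful person would: the job done as asked, in the order asked, and still so for the second after the job is handed in, with the robot touching nothing.
It also fails if it takes over 32 s, if anything falls off the work surface, if the arm or the gripper's body presses on something with over 40 N, if the wrist force passes 120 N, or if a joint passes its speed limit or range.

### The arm

A 6-joint arm with a two-finger parallel gripper is mounted at the origin on the work surface. World frame = base frame: x ahead of the robot, y to its left, z up, the work surface at z = 0. Lengths are in m, angles in degrees, forces in N, time in s.
With the tool pointing down it reaches from about 0.4 to 0.825 m from the base axis. Payload 7 kg.
Tool frame: the origin (TCP) lies midway between the tips of the shut fingers; the grasp point (between the pads) lies r.tcp_to_grasp behind it (r.tcp_to_grasp is the distance from the TCP to the grasp point, in m); x points along the fingers, y is the direction in which the jaws open and shut, and the axes are right-handed (so a half turn about x gives the same grasp; the last joint's range is limited). The gripper opens to 88 mm and grips with 3 to 60 N. Pads are 19 mm wide; open, the fingers measure 130 mm over their backs; the gripper's body (78 mm by 193 mm) begins 47 mm behind the grasp point.
Start: joints at [-51.274, 20.546, 0.682, 0, -70.136, -16.507], TCP at [0.255, -0.625, 0.198] pointing down, gripper open.
Joint ranges: [-176.03, 176.03], [-82.01, 121.73], [-58.28, 71.71], [-173.87, 95.51], [-174.79, -0.11], [-173.66, 173.66]. Speed limits (degrees/s): [136.94, 136.94, 172.46, 180, 180, 180].

### API

Orientations are given as [roll, pitch, yaw] about the fixed x, y, z axes, in that order (R = Rz(yaw) Ry(pitch) Rx(roll)).
In Python, from plant import r gives the robot as it stands.
- The arm moves only by the tool carry_out, never from a script. Its argument "moves" is a list of rows, each a list of 7 numbers: the shift along the world's x, y, z in mm, then the turn, a rotation vector about the world's x, y, z in rad, then the opening in per cent of the stroke, from 0 (shut) to 100 (fully open). In form: [[x, y, z, wx, wy, wz, claw], ...]. A call has 1 to 5 rows; each row is the pose to reach, as a shift and turn from the pose commanded when the call began; what a row does not reach only later rows make up. A row lasts 1/10 s, in which the tool goes at most 50 mm and 8.59 degrees, less where a joint would pass 70% of its speed; a pose out of reach is approached as far as the arm can. A call with a gripper value outside its range is refused whole. The fingers move at their own pace and stop on an object; "squeeze" is the grip in N (left out, the last holds). Time passes only in rows, so rows that repeat a pose let the fingers close. It gives the time, the measured TCP pose, the force and the opening at its end, in the units of the state.
- r.get_state(): the state, without advancing time (a new reading comes with each control period).
- r.capture(name): name is "scene" or "top" or "wrist"; returns the picture (480x640x3 uint8, blue, green, red); there is no depth.
- r.camera_params(name): a dict with "K" (3x3 intrinsics, pixels), "D" ([k1, k2, p1, p2, k3] as OpenCV has them; the pictures are not rectified), "rvec" (rotation vector, rad) and "tvec" (3), from world to camera coordinates, as OpenCV has them. Camera axes: x right, y down, z forward; pixel columns grow to the right and rows downward; lengths in m; the calibration is good to about 2 mm. A picture is of the moment at which its call begins: read the wrist's pose just before it. camera_params takes no time and is no camera call; for the wrist camera it gives the pose at the moment of the call.
- r.close_job(): hands the job in, once; it reports no verdict.
The state is a dict: "time_s": time; "joints": joint angles; "qd": joint speeds; "joint_torque": joint torques, N m; "tcp_pos": TCP position; "eef_rot": TCP orientation; "contact_force": force on the tool from outside, world axes, zero at the start; "moment": the same for the moment, N m; "gripper_width": finger opening in m.
Only numpy, scipy, OpenCV 4.12 (cv2) and the standard library are available. Lean on these libraries where they do the work, as an engineer would, in place of code of your own. Each camera call takes 0.05 s, during which the arm holds its last target. There are 200 camera calls.

## Working session

There is one attempt and no reset: what is moved stays moved. The work goes in short steps, Python scripts to look and compute and a tool call to move; the robot and the scene stay as the last step left them, time stands still between calls to the robot, and variables do not carry over. Pictures are saved under pics/ and viewed, about 8 in all and at most 12, crops included, and the job is handed in when it is done.

Besides the shell and the picture viewer there is one more tool, called after "Request:" in YAML: its name, and indented under it one key for each argument. carry_out: Moves the arm, as the interface text tells. Its arguments: {"type":"object","properties":{"moves":{"type":"array"},"squeeze":{"type":"number"}},"required":["moves"]}

```bash
mkdir -p pics; ls; python3 - <<'E'
from plant import r
import cv2
for n in("scene","top"):
    cv2.imwrite(f"pics/{n}0.png",r.capture(n))
print(r.get_state(), r.tcp_to_grasp)
for n in("scene","top"): print(r.camera_params(n))
E
```

```text
pics
{'time_s': 0.1, 'joints': array([-5.12738525e+01,  2.05867726e+01,  6.40209424e-01, -1.63184841e-02,
       -7.01361634e+01, -1.65058335e+01]), 'qd': array([ 0.06711844, -0.03116599,  0.21586729,  0.06272788, -0.0017511 ,
       -0.01670042]), 'joint_torque': array([-1.59800984e-03, -5.84162879e+01,  2.93750507e+01,  7.01554075e+00,
        1.01540732e-02, -5.22819369e-05]), 'tcp_pos': array([ 0.25504131, -0.62445825,  0.19723619]), 'eef_rot': array([ 96.00117316,  89.91586254, 118.2159313 ]), 'contact_force': array([-0.07604122, -0.52155363, -0.33025384]), 'moment': array([0.01695334, 0.05456327, 0.01912642]), 'gripper_width': 0.08773006562252808} 0.0188
{'K': array([[585.64198791,   0.        , 323.32713627],
       [  0.        , 585.64198791, 233.6909396 ],
       [  0.        ,   0.        ,   1.        ]]), 'D': array([0.01928218, 0.        , 0.        , 0.        , 0.        ]), 'rvec': array([ 2.30169225,  0.96647511, -0.33029582]), 'tvec': array([-0.404169  , -0.28721505,  1.61597417])}
{'K': array([[524.85703564,   0.        , 326.05389519],
       [  0.        , 524.85703564, 242.15977956],
       [  0.        ,   0.        ,   1.        ]]), 'D': array([-0.08776635,  0.        ,  0.        ,  0.        ,  0.        ]), 'rvec': array([ 2.15432248, -2.15242443,  0.15776042]), 'tvec': array([-0.03306023,  0.60834712,  1.13701208])}
```

View pics/scene0.png

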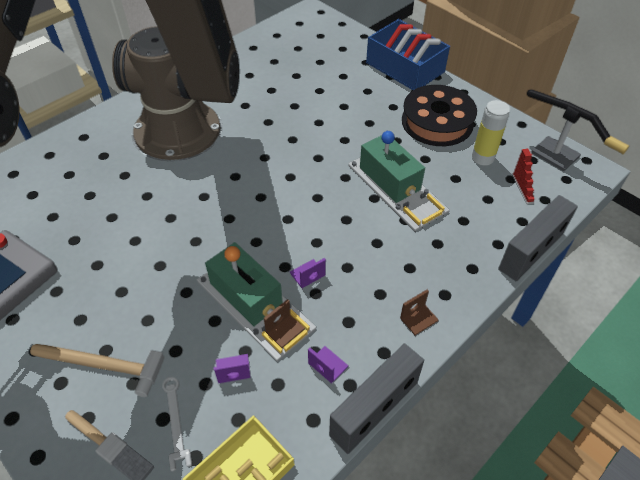

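View pics/top0.png

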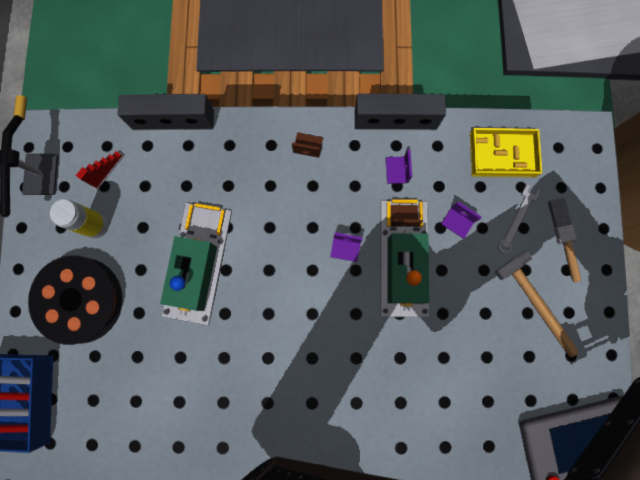

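The orange unit is at about (408,265) in the top view with its knob at (414,278), and at about (250,290) in the scene view with its knob at (232,254). The blue unit is to the left in the top view. I'll enlarge both orange crops.

```bash
python3 - <<'E'
import cv2,numpy as np
t=cv2.imread("pics/top0.png")[190:330,365:445]; s=cv2.imread("pics/scene0.png")[230:365,190:325]
t=cv2.resize(t,None,fx=4,fy=4,interpolation=cv2.INTER_CUBIC); s=cv2.resize(s,None,fx=3.4,fy=4,interpolation=cv2.INTER_CUBIC)
h=max(t.shape[0],s.shape[0]); p=lambda a:cv2.copyMakeBorder(a,0,h-a.shape[0],0,0,cv2.BORDER_CONSTANT)
cv2.imwrite("pics/crop.png",np.hstack([p(t),p(s)]))
for n in("top","scene"):
    im=cv2.imread(f"pics/{n}0.png"); hsv=cv2.cvtColor(im,cv2.COLOR_BGR2HSV)
    for nm,lo,hi in(("or",(5,180,90),(14,255,255)),("bl",(105,180,120),(118,255,255)),("green",(68,90,20),(85,255,200))):
        m=cv2.inRange(hsv,lo,hi); k,_,st,c=cv2.connectedComponentsWithStats(m)
        print(n,nm,[(st[i].tolist(),c[i].round(1).tolist()) for i in range(1,k) if st[i,4]>60])
E
```

```text
top or [([200, 75, 20, 20, 342], [209.8, 84.3]), ([254, 75, 19, 10, 180], [262.8, 79.7]), ([306, 75, 21, 20, 369], [316.1, 84.2]), ([360, 75, 20, 18, 250], [369.0, 82.1]), ([409, 271, 12, 13, 131], [414.5, 276.9])]
top bl [([170, 277, 13, 13, 134], [176.0, 283.3])]
top green [([22, 0, 150, 110, 14627], [95.6, 51.9]), ([411, 0, 202, 112, 12756], [485.8, 62.9]), ([388, 233, 41, 70, 2268], [408.1, 267.9]), ([161, 236, 55, 74, 2593], [189.4, 273.0])]
scene or []
scene bl []
scene green [([360, 137, 64, 65, 2443], [390.8, 167.8]), ([206, 243, 76, 83, 2962], [244.2, 285.3]), ([473, 278, 167, 202, 10409], [576.1, 392.5])]
```

View pics/crop.png

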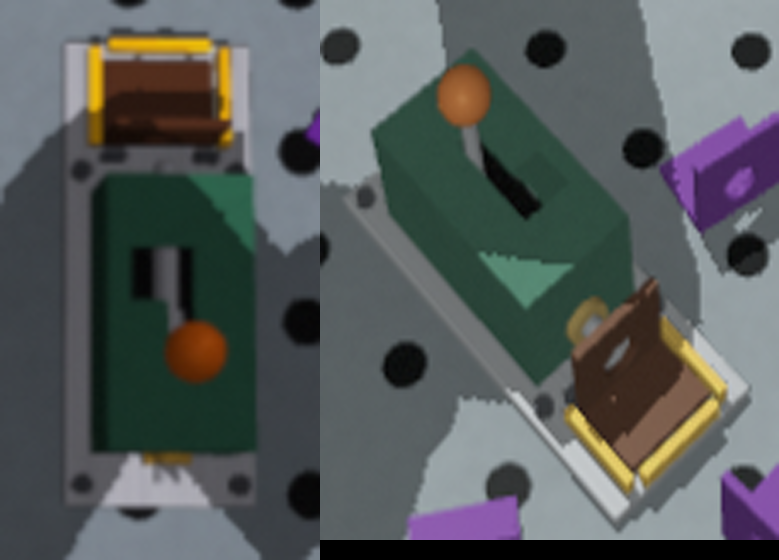

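The top crop shows the knob at (196,351), i.e. full-image (414.0,277.5). The base plate edges run at x≈65 to 252. In the scene crop the knob is at (463,96), i.e. full-image (232,254). The notch is on the left of the slot, and the bracket stands in the nest.

```bash
cat > h.py <<'E'
from plant import r
import cv2,numpy as np
def cam(n):
    c=r.camera_params(n); R=cv2.Rodrigues(np.array(c["rvec"],float))[0]; return c,R,np.array(c["tvec"],float)
def ray(n,uv):
    c,R,t=cam(n); p=cv2.undistortPoints(np.array([[uv]],float),c["K"],c["D"])[0,0]
    return -R.T@t, R.T@np.array([p[0],p[1],1])
def atz(n,uv,z):
    o,d=ray(n,uv); return o+d*(z-o[2])/d[2]
def tri(a,b):
    o1,d1=ray(*a);o2,d2=ray(*b); s=np.linalg.lstsq(np.c_[d1,-d2],o2-o1,rcond=None)[0]
    p,q=o1+d1*s[0],o2+d2*s[1]; return (p+q)/2,np.linalg.norm(p-q)
E
python3 - <<'E'
from h import *
T=lambda x,y:((x+.5)/4-.5+365,(y+.5)/4-.5+190)
S=lambda x,y:((x-320+.5)/3.4-.5+190,(y+.5)/4-.5+230)
print("knob",tri(("top",T(196,351)),("scene",S(463,96))),atz("top",T(196,351),.13),atz("scene",S(463,96),.13))
for nm,f,n,z,P in(("top-housing","T","top",.088,[(107,174),(253,174),(257,452),(107,452)]),("base","T","top",.004,[(65,42),(248,42),(256,503),(65,503)]),
  ("scene-housing","S","scene",.088,[(371,131),(472,50),(627,213),(527,308)])):
    W=np.array([atz(n,(T if f=="T" else S)(*p),z)[:2] for p in P]); d=np.diff(np.vstack([W,W[:1]]),axis=0)
    print(nm,W.round(4).tolist(),np.linalg.norm(d,axis=1).round(4),np.degrees(np.arctan2(d[:,1],d[:,0])).round(1), W.mean(0))
s=r.get_state();R=cv2.Rodrigues
from scipy.spatial.transform import Rotation as Q
print(Q.from_euler('xyz',s['eef_rot'],degrees=True).as_matrix().round(3),s['tcp_pos'])
E
```

```text
knob (array([ 0.52352725, -0.21233891,  0.12906967]), np.float64(0.0018291522274246532)) [ 0.52291181 -0.21291242  0.13      ] [ 0.5247565  -0.21201332  0.13      ]
top-housing [[0.622, -0.1739], [0.6222, -0.2536], [0.4718, -0.252], [0.472, -0.1715]] [0.0797 0.1504 0.0805 0.15  ] [-89.9 179.4  89.8  -0.9] [ 0.54700596 -0.21274567]
base [[0.7137, -0.1618], [0.7142, -0.2701], [0.4447, -0.2679], [0.445, -0.1581]] [0.1083 0.2695 0.1098 0.2687] [-89.8 179.5  89.8  -0.8] [ 0.57940301 -0.21446979]
scene-housing [[0.4753, -0.2505], [0.4768, -0.1721], [0.6237, -0.1724], [0.625, -0.2517]] [0.0784 0.1469 0.0793 0.1497] [ 8.890e+01 -1.000e-01 -8.900e+01  1.795e+02] [ 0.55020044 -0.21167743]
[[-0.001 -0.378  0.926]
 [ 0.001  0.926  0.378]
 [-1.     0.001 -0.   ]] [ 0.25504131 -0.62445825  0.19723619]
```

The knob is at (0.5237, -0.2125, 0.130), and the height matches the stated value. The unit's yaw is about -0.5°, so its x lies along world x. The housing fits at 150×80 mm. I'll set the jaws along x: the fingers then carry the spring load, and the ball can turn about the tipping axis.

Request:
carry_out:
  moves:
    - [27,41,0,0,0,0.145,100]
    - [54,82,0,0,0,0.29,100]
    - [81,123,0,0,0,0.435,100]
    - [108,164,0,0,0,0.58,100]
    - [135,205,0,0,0,0.725,100]

```text
time_s: 0.6
tcp_pos: [0.3907, -0.418, 0.1978]
eef_rot: [73.2, 90.0, 137.3]
contact_force: [1.2, -0.0, -0.5]
gripper_width: 0.0881
```

Request:
carry_out:
  moves:
    - [27,41,0,0,0,0.14,100]
    - [54,82,0,0,0,0.28,100]
    - [81,123,0,0,0,0.42,100]
    - [108,164,0,0,0,0.458,100]
    - [134,207,0,0,0,0.458,100]

```text
time_s: 1.1
tcp_pos: [0.5247, -0.2112, 0.198]
eef_rot: [70.1, 90.0, 160.2]
contact_force: [1.0, -1.0, 0.3]
gripper_width: 0.0878
```

Request:
carry_out:
  moves:
    - [0,0,0,0,0,0,100]
    - [0,0,0,0,0,0,100]

```text
time_s: 1.3
tcp_pos: [0.5244, -0.2118, 0.1976]
eef_rot: [79.9, 89.9, 170.0]
contact_force: [0.2, -0.4, 0.3]
gripper_width: 0.0876
```

```bash
python3 - <<'E'
from h import *
from scipy.spatial.transform import Rotation as Q
s=r.get_state(); print(s['time_s'],s['tcp_pos'],s['joints'],s['contact_force']);print(Q.from_euler('xyz',s['eef_rot'],degrees=True).as_matrix().round(3))
im=r.capture("wrist"); c,R,t=cam("wrist"); print(-R.T@t)
cv2.imwrite("pics/w1.png",im)
p,_=cv2.projectPoints(np.array([[.5237,-.2125,.13]]),np.array(c["rvec"],float),t,c["K"],c["D"]); print("expected knob px",p)
E
```

```text
1.3 [ 0.52436692 -0.21180215  0.19761353] [-2.17521925e+00  1.03393999e+01 -1.33752769e+01 -8.17695085e-03
 -6.63401023e+01  2.33045659e+00] [ 0.22432069 -0.43428955  0.25406644]
[[-0.001 -1.    -0.003]
 [ 0.    -0.003  1.   ]
 [-1.     0.001  0.   ]]
[ 0.52446792 -0.28848828  0.38524757]
expected knob px [[[319.27271927 234.82535093]]]
```

View pics/w1.png

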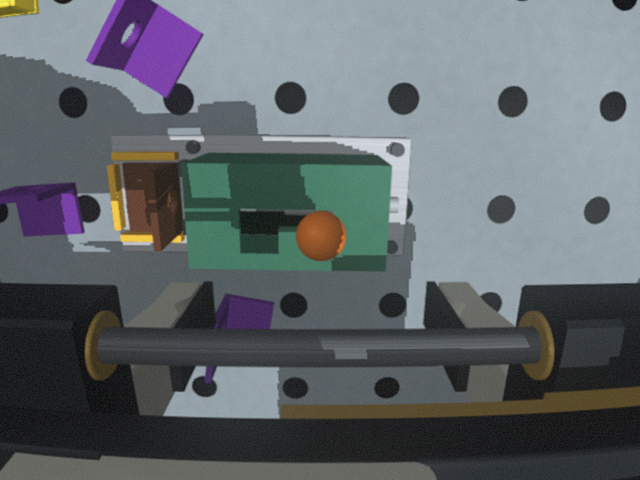

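The wrist view shows the orange knob at (321,236) against an expected (319,235), so the position is confirmed. The jaws lie along the slot, and nothing is in the way of the descent.

Request:
carry_out:
  moves:
    - [-0.5,-0.7,-25,0,0,0,100]
    - [-0.5,-0.7,-50,0,0,0,100]
    - [-0.5,-0.7,-70,0,0,0,100]
    - [-0.5,-0.7,-86,0,0,0,100]
    - [-0.5,-0.7,-86,0,0,0,100]

```text
time_s: 1.85
tcp_pos: [0.521, -0.2149, 0.1098]
eef_rot: [80.3, 89.7, 170.2]
contact_force: [-0.4, -0.6, 0.6]
gripper_width: 0.0877
```

Request:
carry_out:
  moves:
    - [0,0,0,0,0,0,0]
    - [0,0,0,0,0,0,0]
    - [0,0,0,0,0,0,0]
    - [0,0,0,0,0,0,0]
    - [0,0,0,0,0,0,0]
  squeeze: 20

```text
time_s: 2.35
tcp_pos: [0.5238, -0.2138, 0.1125]
eef_rot: [-93.8, 90.0, -3.8]
contact_force: [-0.2, -0.3, 0.6]
gripper_width: 0.0531
```

Request:
carry_out:
  moves:
    - [0,0,0,0,0,0,0]
    - [0,0,0,0,0,0,0]
    - [0,0,0,0,0,0,0]

```text
time_s: 2.65
tcp_pos: [0.5236, -0.2137, 0.1121]
eef_rot: [50.7, 90.0, 140.7]
contact_force: [0.3, -0.5, -0.0]
gripper_width: 0.0295
```

Request:
carry_out:
  moves:
    - [0,0,0,0,0,0,0]
    - [0,0,0,0,0,0,0]

```text
time_s: 2.85
tcp_pos: [0.5236, -0.2139, 0.1126]
eef_rot: [-173.3, 90.0, -83.3]
contact_force: [-2.8, 0.2, 7.3]
gripper_width: 0.0183
```

```bash
python3 - <<'E'
from h import *
s=r.get_state(); print(s['time_s'],s['tcp_pos'],s['contact_force'],s['moment'],s['gripper_width'])
a=r.capture("scene")[190:330,170:330]; b=r.capture("wrist")[150:430,160:480]
cv2.imwrite("pics/g.png",np.hstack([cv2.resize(a,(400,350),interpolation=cv2.INTER_CUBIC),cv2.resize(b,(400,350))]))
E
```

```text
2.85 [ 0.5236357  -0.21390366  0.11261171] [-2.84178164  0.16190156  7.27862642] [ 0.61189977  1.18125553 -0.04377688] 0.018346913598342878
```

View pics/g.png

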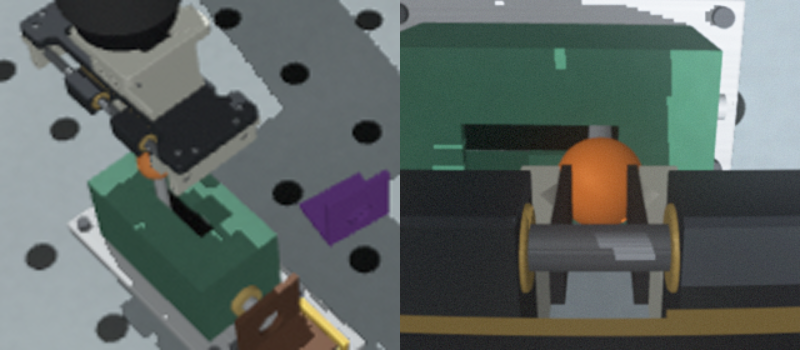

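The gripper is narrower than the ball: it reads 18 mm. In the wrist view the finger tips, at crop (570,170) and (630,170), overlap the ball's near side. I'll compare projections before going on.

```bash
python3 - <<'E'
from h import *
c,R,t=cam("wrist"); P=lambda X:cv2.projectPoints(np.array([X],float),np.array(c["rvec"],float),t,c["K"],c["D"])[0].ravel().round(1)
crop=lambda p:((p-[160,150])/.8+[400,0]).round(0)
y=-.2139
for nm,X in(("tcp",(.5236,y,.1126)),("grasp",(.5236,y,.1314)),("ball",(.5237,-.2125,.13)),
 ("ball low10",(.5237,-.2125,.12)),("ball y-5",(.5237,-.2175,.13)),("ball y-10",(.5237,-.2225,.13)),("body",(.5236,y,.1784)),
 ("tipL",(.5236-.009,y,.1126)),("tipR",(.5236+.009,y,.1126))): print(nm,P(X),crop(P(X)))
print(cv2.Rodrigues(np.array(c['rvec'],float))[0].round(3), -R.T@t)
E
```

```text
tcp [319.6 274.2] [600. 155.]
grasp [319.7 290.2] [600. 175.]
ball [319.5 291.8] [599. 177.]
ball low10 [319.5 282.9] [599. 166.]
ball y-5 [319.5 281.4] [599. 164.]
ball y-10 [319.5 270.8] [599. 151.]
body [320.  347.9] [600. 247.]
tipL [338.3 274.2] [623. 155.]
tipR [301.  274.2] [576. 155.]
[[-1.    -0.001  0.001]
 [-0.     0.959  0.282]
 [-0.001  0.282 -0.959]] [ 0.52406193 -0.28955313  0.30063494]
```

```bash
python3 - <<'E'
from h import *
b=r.capture("wrist")[220:420,220:420]; s=r.capture("top")[240:310,375:445]
cv2.imwrite("pics/g2.png",np.hstack([cv2.resize(b,(590,590),interpolation=cv2.INTER_CUBIC),cv2.copyMakeBorder(cv2.resize(s,(200,200),interpolation=cv2.INTER_CUBIC),0,390,0,0,cv2.BORDER_CONSTANT)]))
E
```

```text
(no output)
```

View pics/g2.png

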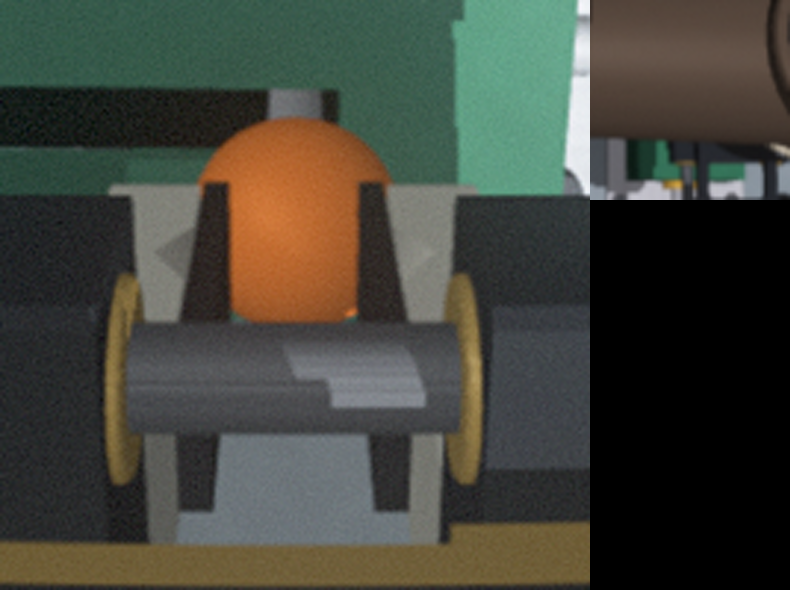

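The ball is where I measured it, but the visible finger tips sit about 28 mm behind the stated TCP (z ≈ 0.141). The 18 mm width, which means contact 13 mm above the ball's centre, and the +7 N in z both agree with that. The fingers are pinching the ball's cap, so I'll open, go 20 mm lower and grip again.

Request:
carry_out:
  moves:
    - [0,0,0,0,0,0,65]
    - [0,0,0,0,0,0,65]
    - [0,0,0,0,0,0,65]
    - [0,0,0,0,0,0,65]
    - [0,0,0,0,0,0,65]

```text
time_s: 3.55
tcp_pos: [0.5235, -0.2137, 0.1118]
eef_rot: [82.6, 90.0, 172.6]
contact_force: [-0.3, 0.8, 0.5]
gripper_width: 0.0521
```

Request:
carry_out:
  moves:
    - [0,1,-7,0,0,0,65]
    - [0,1,-14,0,0,0,65]
    - [0,1,-20,0,0,0,65]
    - [0,1,-20,0,0,0,65]

```text
time_s: 3.95
tcp_pos: [0.5227, -0.2126, 0.0906]
eef_rot: [81.8, 89.9, 171.8]
contact_force: [0.6, 0.4, 0.5]
gripper_width: 0.0565
```

Request:
carry_out:
  moves:
    - [0,0,0,0,0,0,20]
    - [0,0,0,0,0,0,20]
    - [0,0,0,0,0,0,20]
    - [0,0,0,0,0,0,20]
    - [0,0,0,0,0,0,20]

```text
time_s: 4.45
tcp_pos: [0.5235, -0.2128, 0.0923]
eef_rot: [-147.4, 90.0, -57.4]
contact_force: [-0.6, -0.3, 1.5]
gripper_width: 0.0308
```

Request:
carry_out:
  moves:
    - [0,0,0,0,0,0,20]
    - [0,0,0,0,0,0,20]

```text
time_s: 4.65
tcp_pos: [0.5235, -0.2128, 0.0923]
eef_rot: [171.8, 90.0, -98.2]
contact_force: [-2.0, 0.5, 3.0]
gripper_width: 0.031
```

Width is 31 mm with +3 N in z, so the grip is nearly at the equator but possibly still a little high. I'll re-grip 5 mm lower.

Request:
carry_out:
  moves:
    - [0,0,0,0,0,0,50]
    - [0,0,0,0,0,0,50]
    - [0,0,-3,0,0,0,50]
    - [0,0,-5,0,0,0,50]
    - [0,0,-5,0,0,0,50]

```text
time_s: 5.15
tcp_pos: [0.5233, -0.2127, 0.0865]
eef_rot: [79.2, 90.0, 169.2]
contact_force: [0.5, 0.0, 0.3]
gripper_width: 0.0436
```

Request:
carry_out:
  moves:
    - [0,0,0,0,0,0,20]
    - [0,0,0,0,0,0,20]
    - [0,0,0,0,0,0,20]
    - [0,0,0,0,0,0,20]
    - [0,0,0,0,0,0,20]
  squeeze: 25

```text
time_s: 5.65
tcp_pos: [0.5235, -0.2128, 0.0871]
eef_rot: [84.0, 90.0, 174.0]
contact_force: [-1.3, 0.0, 0.9]
gripper_width: 0.0303
```

Request:
carry_out:
  moves:
    - [10,0,0,0,0,0,20]
    - [20,0,0,0,0,0,20]
    - [30,0,0,0,0,0,20]
    - [40,0,0,0,0,0,20]
    - [46,0,0,0,0,0,20]

```text
time_s: 6.15
tcp_pos: [0.5693, -0.213, 0.087]
eef_rot: [95.6, 89.8, -174.4]
contact_force: [-8.2, 0.4, 6.6]
gripper_width: 0.0304
```

Request:
carry_out:
  moves:
    - [0,0,0,0,0,0,20]
    - [0,0,0,0,0,0,20]

```text
time_s: 6.35
tcp_pos: [0.5687, -0.213, 0.087]
eef_rot: [93.8, 89.8, -176.2]
contact_force: [-7.8, 0.0, 6.4]
gripper_width: 0.0308
```

The reaction is -7.8 N in x, which matches the spring at 45 mm (7.5 N), so the handle followed. Next is the swing left along the arc.

Request:
carry_out:
  moves:
    - [0,8,-0.3,0,0,0,20]
    - [0,16,-1.3,0,0,0,20]
    - [0,23,-2.8,0,0,0,20]
    - [0,29,-4.5,0,0,0,20]
    - [0,33,-6,0,0,0,20]

```text
time_s: 6.85
tcp_pos: [0.568, -0.1795, 0.0804]
eef_rot: [88.7, 89.8, 178.7]
contact_force: [-7.6, 0.9, 4.1]
gripper_width: 0.0306
```

Request:
carry_out:
  moves:
    - [0,0,0,0,0,0,20]
    - [0,0,0,0,0,0,20]

```text
time_s: 7.05
tcp_pos: [0.568, -0.1796, 0.0804]
eef_rot: [86.9, 89.8, 176.9]
contact_force: [-7.0, 0.9, 3.6]
gripper_width: 0.0306
```

```bash
python3 - <<'E'
from h import *
s=r.get_state(); print(s['time_s'],s['tcp_pos'],s['contact_force'],s['gripper_width'])
a=r.capture("scene")[190:370,170:350]; b=r.capture("wrist")[100:430,140:500]
cv2.imwrite("pics/n.png",np.hstack([cv2.resize(a,(400,400),interpolation=cv2.INTER_CUBIC),cv2.resize(b,(400,400))]))
E
```

```text
7.05 [ 0.56800758 -0.17956981  0.08043966] [-6.95270281  0.9137265   3.58010815] 0.030571056381732166
```

View pics/n.png

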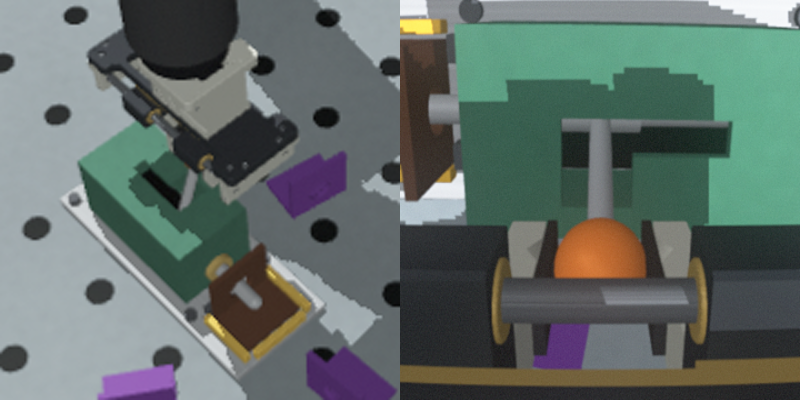

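The handle is tipped left into the notch and the pin passes through the bracket's hole. I'll ease it back onto the notch wall, then open and lift clear.

Request:
carry_out:
  moves:
    - [-3,0,0,0,0,0,20]
    - [-6,0,0,0,0,0,20]
    - [-9,0,0,0,0,0,20]
    - [-9,0,0,0,0,0,20]

```text
time_s: 7.55
tcp_pos: [0.5597, -0.1798, 0.0806]
eef_rot: [86.4, 89.9, 176.4]
contact_force: [-4.4, 0.3, 1.4]
gripper_width: 0.0302
```

Request:
carry_out:
  moves:
    - [0,0,0,0,0,0,70]
    - [0,0,0,0,0,0,70]
    - [0,0,0,0,0,0,70]
    - [0,0,0,0,0,0,70]
    - [0,0,0,0,0,0,70]

```text
time_s: 8.05
tcp_pos: [0.5611, -0.1797, 0.0812]
eef_rot: [-90.3, 90.0, -0.3]
contact_force: [0.3, -0.8, -0.6]
gripper_width: 0.06
```

Request:
carry_out:
  moves:
    - [0,0,10,0,0,0,70]
    - [0,0,25,0,0,0,70]
    - [0,0,50,0,0,0,70]
    - [0,0,80,0,0,0,70]
    - [0,0,110,0,0,0,70]

```text
time_s: 8.55
tcp_pos: [0.5605, -0.1798, 0.193]
eef_rot: [-114.5, 90.0, -24.5]
contact_force: [1.1, -0.6, 0.4]
gripper_width: 0.0616
```

Request:
carry_out:
  moves:
    - [-20,-40,10,0,0,0,70]
    - [-40,-80,10,0,0,0,70]
    - [-40,-120,10,0,0,0,70]
    - [-40,-160,10,0,0,0,70]
    - [-40,-200,10,0,0,0,70]

```text
time_s: 9.05
tcp_pos: [0.5205, -0.3815, 0.2025]
eef_rot: [-114.2, 89.9, -24.1]
contact_force: [0.1, -0.4, 0.6]
gripper_width: 0.0615
```

Request:
carry_out:
  moves:
    - [0,0,0,0,0,0,70]
    - [0,0,0,0,0,0,70]

```text
time_s: 9.25
tcp_pos: [0.5202, -0.3807, 0.2012]
eef_rot: [64.3, 90.0, 154.2]
contact_force: [0.1, 0.8, -0.8]
gripper_width: 0.0616
```

```bash
python3 - <<'E'
from h import *
s=r.get_state(); print(s['time_s'],s['tcp_pos'],s['contact_force'],s['gripper_width'])
S=r.capture("scene");T=r.capture("top")
cv2.imwrite("pics/f.png",np.hstack([cv2.resize(S[215:375,180:340],(400,400),interpolation=cv2.INTER_CUBIC),cv2.resize(T[180:330,340:490],(400,400),interpolation=cv2.INTER_CUBIC)]))
h=cv2.cvtColor(T,cv2.COLOR_BGR2HSV)
for nm,lo,hi in(("or",(5,180,60),(14,255,255)),("bl",(105,180,120),(118,255,255))):
    k,_,st,c=cv2.connectedComponentsWithStats(cv2.inRange(h,lo,hi)); print(nm,[(st[i].tolist(),c[i].round(1)) for i in range(1,k) if st[i,4]>40 and st[i,1]>200])
E
```

```text
9.25 [ 0.52017562 -0.38072904  0.20118853] [ 0.09174979  0.8414509  -0.83454715] 0.06159486311117921
or [([390, 253, 15, 15, 173], array([396.9, 260.4]))]
bl [([170, 277, 14, 14, 156], array([176.3, 283.2])), ([0, 358, 32, 18, 224], array([  9.5, 366.4])), ([21, 361, 11, 44, 95], array([ 28.3, 376. ])), ([1, 384, 21, 8, 87], array([  8.7, 387.6])), ([0, 401, 22, 7, 132], array([  9.9, 404.2])), ([0, 415, 30, 37, 182], array([ 17.9, 423.6]))]
```

View pics/f.png

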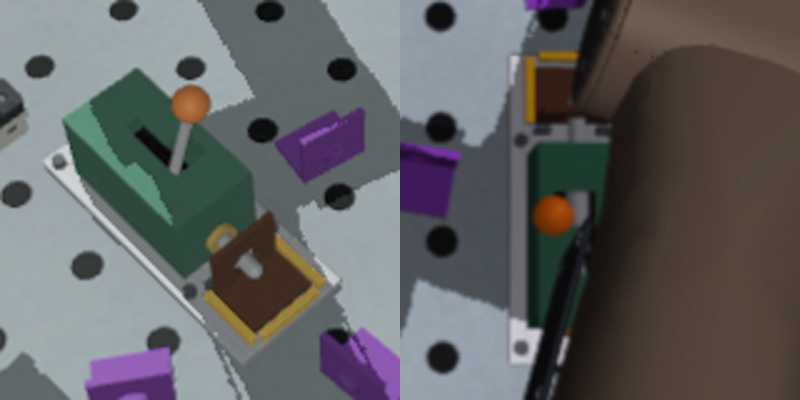

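The handle rests tipped left in the notch, with the knob at (190,104) in the scene crop and (553,215) in the top crop. The pin passes through the hole and the bracket stands in its nest. One last numeric check, then I hand in.

```bash
python3 - <<'E'
from h import *
k,g=tri(("top",(396.9,260.4)),("scene",(180+190/2.5,215+104/2.5)))
d=k-[.5237,-.2125,.13]; print(k,g,"travel",d[0],"swing",np.arcsin(d[1]/.096))
if .03<d[0]<.045 and np.arcsin(d[1]/.096)>.25: print("closing",r.close_job())
E
```

```text
[ 0.5595304  -0.17914811  0.12236167] 0.0018262725775294664 travel 0.035830399800383494 swing 0.35481351634483227
the job is handed in; nothing more can be done
closing None
```

The orange unit's pin is locked through the bracket's hole, and I handed the job in at about 9.3 s on the robot's clock. I gripped the orange knob, pushed it 46 mm forward, swung it left into the notch, eased it back onto the notch wall and let go.

**Last checks:**
- **Pin and handle:** triangulating the released knob gave a travel of 35.8 mm (about 36 mm expected) and a swing of 0.355 rad (at least 0.25 needed).
- **Bracket:** the last picture shows the pin through the hole and the bracket standing in its nest.
- **Blue unit:** the blue knob had not moved, at (176.3, 283.2) px in the top view against (176.0, 283.3) at the start.
- **Contact:** the arm ended clear of the unit, with wrist force near zero. The highest force I read in the work was about 11 N.

**What disagreed:** the first grip failed. The finger tips appeared to sit about 28 mm behind the stated TCP, so they pinched only the top of the ball (18 mm opening, about 7 N upward). I gripped again 25 mm lower in two steps, and that grip held at about 30 mm opening.

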